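# Take the slide rack off its safety hook

## Task

The wire slide rack hangs by its bail from the yellow safety hook under the wire shelf. Holding it by the blue grip, press the hook's red sprung keeper open with the bail itself, lift the rack off the hook, and stand it fully down, upright, in the glass staining dish, then let go. Be gentle with the hook, keep the rack upright and do not drop it, do not push the stand or keeper with the gripper, and leave the dish and the other things where they are.

Things in the scene. Friction and masses are not known exactly. Their poses are not given: they have to be found in the camera images.
- stand: Fixed steel draining stand (placed and turned anew each start). Origin on the table straight below its yellow hook; x points away from the robot, y to the left, z up; sizes below are in this frame, mm. Two posts at x 85, y +-140; feet x 10 to 140. Over the hook and bail is a wire shelf with bottles: y +-154, x -26 to +99, underside z 298.
- shelf_edge (a point): Middle of the wire shelf's front edge (stand frame -26, 0, 302 mm). It stands over the rack just behind the blue grip, so a gripper pointing straight down does not fit there: come from the robot's side, leaning 23 to 40 degrees from vertical, fingers on the grip's +y and -y faces.
- hook_seat (a point): Nominal point in the hook's bowl, on its floor (stand frame 0, 0, 230 mm), axes as the stand. The hook is clamped firmly but up to 4 mm off nominal to +y or -y, which no reading shows: feel for it. It is a J in the stand's y-z plane, 12 mm wide in x: floor y -25 to +31, horn on the -y side (inner face y -15), shank on the +y side (y 21 to 31).
- hook_nose (a point): Nominal top edge of the end of the horn's nose (stand frame 0, 3, 251 mm). The nose covers the bowl, y -25 to +3, z 243 to 251, so a bar lifted straight up jams under it. Way out: push the bar to +y against the keeper until it stops, keep it there while raising it 24 to 30 mm, then move 55 to 70 mm to -y over the nose, then to -x.
- keeper_pin (a point): Nominal hinge of the red keeper (stand frame 0, 17, 214 mm), a flap 22 mm wide in x and 4 mm thick, reaching 47 mm up from the hinge and leaning against the end of the nose when shut. It moves with the hook's clamping error.
- keeper (a joint): Red sprung keeper: 0 = shut, 0.32 rad = open against its stop, upright, leaving 12 mm to the nose. It opens to the stand's +y. The bar pushed to +y (nominal hook) meets it with its centre near y +3 and stops near y +11. The spring takes about 6 N at the bar to start, 9 N at the stop (so 12 to 15 N means the stop is felt), and shuts it again.
- rack: Loose steel slide rack, 0.2 to 0.35 kg. Origin at the centre of its underside; z up, x along its length (like the stand's x at the start), y across. Basket 92 (x) x 56 (y) x 22 mm, glass slides in it up to z 39. Bail: 8 mm square legs at x +-46 and an 8 mm square top bar along x, underside z 130, lying in the hook.
- rack_grip (a point): Centre of the blue plastic grip on the bail's front leg (rack frame -46, 0, 95 mm), axes as the rack. The grip is 22 (x) x 12 (y) x 56 (z) mm; hold it firmly (the rack's weight hangs 46 mm behind it).
- rack_bar (a point): Middle of the bail's top bar (rack frame 0, 0, 134 mm), axes as the rack.
- dish: Loose glass staining dish, 0.8 kg, open-topped, 120 (x) x 84 (y) x 45 mm outside, walls 6 mm (inside 108 x 72). Origin at the centre of its underside.
- dish_in (a point): Centre of the dish's inner floor, axes as the dish; the rack stands here with its length along the dish's length.
- slide_tray: Green open slide tray with slides, 150 x 105 x 25 mm; a bystander. Origin at the centre of its underside.
- wash_bottle: White wash bottle with red cap, 62 mm diameter, 160 mm tall; a bystander. Origin under its centre.
- beaker: Glass beaker, 70 mm diameter, 90 mm tall; a bystander. Origin under its centre.
- oil_bottle: Small amber bottle, 30 mm diameter, 55 mm tall; a bystander. Origin under its centre.
- petri: Clear round petri dish, 90 mm diameter, 15 mm tall; a bystander. Origin under its centre.
- spatula: Lab spatula with wooden handle, 160 mm long, lying flat; a bystander. Origin under its middle.
- stain_jar: Amber jar with blue lid, 54 mm diameter, 75 mm tall; a bystander. Origin under its centre.

How it is judged:
By the outcome, as a careful person would: the job done as asked, in the order asked, and still so for the second after the job is handed in, with the robot touching nothing.
It also fails if it takes over 51 s, if anything falls off the work surface, if the arm or the gripper's body presses on something with over 40 N, if the wrist force passes 120 N, or if a joint passes its speed limit or range.

## Robot

A 6-joint arm with a two-finger parallel gripper is mounted at the origin on the work surface. World frame = base frame: x ahead of the robot, y to its left, z up, the work surface at z = 0. Lengths are in m, angles in degrees, forces in N, time in s.
With the tool pointing down it reaches from about 0.35 to 0.875 m from the base axis. Payload 15.5 kg.
Tool frame: the origin (TCP) lies at the very end of the fingers, on their centre line; the grasp point (between the pads) lies 19 mm behind it (tcp_to_grasp is the distance from the TCP to the grasp point, in m); z points along the fingers, y is the line along which they close (so a half turn about z gives the same grasp; the last joint's range is limited). The gripper opens to 85 mm and grips with 20 to 120 N. Pads are 22 mm wide; open, the fingers measure 114 mm over their backs; the gripper's body (76 mm by 85 mm) begins 54 mm behind the grasp point. The pads swing forward as they close: fully open they stand 13 mm farther back than shut.
Start: joints at [-76.117, 28.281, 77.091, -0, 74.628, -5.472], TCP at [0.207, -0.59, 0.231] pointing down, gripper open.
Joint ranges: [-166.48, 166.48], [-47.26, 123.95], [12.59, 153.08], [-70.14, 250.14], [6.76, 159.57], [-176.63, 176.63]. Speed limits (degrees/s): [108.29, 108.29, 147.25, 172.46, 172.46, 172.46].

## Interface

Orientations are given as [roll, pitch, yaw] about the fixed x, y, z axes, in that order (R = Rz(yaw) Ry(pitch) Rx(roll)).
In Python, from cell import observe, snapshot, finish_job, search_frame, masks_of, tcp_to_grasp gives the robot as it stands.
- The arm moves only by the tool step_arm, never from a script. Its argument "increments" is a list of rows, each an object of numbers: "x", "y", "z": the shift along the tool's x, y, z in units of 0.4 m (1.0 is 0.4 m); "rx", "ry", "rz": the turn, a rotation vector about the tool's x, y, z in units of pi/4 rad (1.0 is pi/4 rad); "gripper": the opening, from -1 (shut) to 1 (fully open), so that 0 is half open. In form: [{"x": .., "y": .., "z": .., "rx": .., "ry": .., "rz": .., "gripper": ..}, ...]. A call has 1 to 12 rows; each row is the pose to reach, as a shift and turn from the pose commanded when the call began, along the tool's axes at that moment; what a row does not reach only later rows make up. A row lasts 1/10 s, in which the tool goes at most 50 mm and 8.59 degrees, less where a joint would pass 70% of its speed; a pose out of reach is approached as far as the arm can. A call with a number of a shift or a turn outside -1 to 1 is refused whole. A call with a gripper value outside its range is refused whole. The fingers move at their own pace and stop on an object; "force" is the grip in N (left out, the last holds). Time passes only in rows, so rows that repeat a pose let the fingers close. It gives the time, the measured TCP pose, the force, the opening and the grip force at its end, in the units of the state.
- observe(): the state, without advancing time (a new reading comes with each control period).
- snapshot(name): name is "side" or "top"; returns a dict with "pixels" (420x560x3 uint8, blue, green, red), "fx", "fy", "cx", "cy" (pixels), "R" (3x3) and "t" (3): a world point X has camera coordinates R X + t. Camera axes: x right, y down, z forward; pixel columns grow to the right and rows downward; lengths in m; the calibration is good to about 2 mm. A picture is of the moment at which its call begins. There is no depth.
- finish_job(): hands the job in; it is judged then, once.
Trained networks look in a picture, given as the dict that the camera call returned (one of the last four; its "shot" number tells which), for a name from the list of things; names that differ only in an ending like _2 or _b are one class to them, and where a whole thing is asked for, a point or a joint stands for the part that bears it (a point fixed in the world has none). Each returns a list of dicts, best first, with "confidence" (0 to 1); they miss things now and then, are a little off and sometimes report something else, mostly with a low value. They report only what shows in the picture. A call takes as long as a camera call.
- search_frame(picture, name): "rect" ([centre column, centre row, width, height] in pixels, round what is visible of it).
- masks_of(picture, name): "region" (420x560 bool, what is visible of it) and "rect" ([centre column, centre row, width, height] in pixels, round what is visible of it).
The state is a dict: "time": time; "joint_positions": joint angles; "dq": joint speeds; "joint_efforts": joint torques, N m; "ee_pos": TCP position; "orientation": TCP orientation; "contact_force": force on the tool from outside, world axes, zero at the start; "torque": the same for the moment, N m; "grip_width": finger opening in m; "grip_force": force on a finger pad.
Only numpy, scipy, OpenCV 4.12 (cv2) and the standard library are available. Lean on these libraries where they do the work, as an engineer would, in place of code of your own. Each camera call takes 0.05 s, during which the arm holds its last target. There are 200 camera calls.

## Working session

There is one attempt and no reset: what is moved stays moved. The work goes in short steps, Python scripts to look and compute and a tool call to move; the robot and the scene stay as the last step left them, time stands still between calls to the robot, and variables do not carry over. Pictures are saved under pics/ and viewed, at most 11 in all, crops included, and the job is handed in when it is done.

Besides the shell and the picture viewer there is one more tool, called after "Request:" as name(argument=value, ...), one argument or row to a line, values as JSON. step_arm: Moves the arm, as the interface text tells. Shifts and turns lie within -1 to 1; 1 stands for 0.4 m of shift or pi/4 rad of turn. Its arguments: {"type":"object","properties":{"increments":{"type":"array"},"force":{"type":"number"}},"required":["increments"]}

```bash
mkdir -p pics; ls; python3 - <<'E'
from cell import *
import cv2,numpy as np
print(observe(),tcp_to_grasp)
ims=[]
for n in("side","top"):
    s=snapshot(n);cv2.imwrite(f"pics/{n}0.png",s["pixels"])
    print(n,s["fx"],s["cx"],s["cy"],np.round(s["R"],4).tolist(),np.round(s["t"],4).tolist())
    for k in["stand","shelf_edge","hook_seat","keeper","rack","rack_grip","dish","slide_tray","wash_bottle","beaker","stain_jar","petri","oil_bottle"]:
        r=search_frame(s,k)
        print(k,[(np.round(d["rect"],1).tolist(),round(d["confidence"],2)) for d in r[:2]])
E
```

```text
pics
{'time': 0.0, 'joint_positions': array([-7.61170622e+01,  2.83165152e+01,  7.71271515e+01,  3.79160724e-05,
        7.46257320e+01, -5.47314505e+00]), 'dq': array([ 0.01322965, -0.04204061, -0.04486453,  0.08678994,  0.02058469,
       -0.12924723]), 'joint_efforts': array([-6.70937243e-04, -8.82167816e+01, -3.83876538e+01, -2.31292670e-04,
        1.00247352e-02,  3.69719623e-05]), 'ee_pos': array([ 0.20705462, -0.58934123,  0.23068242]), 'orientation': array([-1.79930921e+02, -6.65556434e-03,  1.93560688e+01]), 'contact_force': array([ 1.06905658, -0.94098626,  0.3729456 ]), 'torque': array([-0.00158652,  0.0018056 , -0.00144781]), 'grip_force': 0.0, 'grip_width': 0.08530745049834826} 0.0187
side 395.52331458943553 281.91737358801885 212.10973737809655 [[-0.7156, -0.6985, -0.0008], [-0.5298, 0.5434, -0.6512], [0.4553, -0.4656, -0.7589]] [0.4202, 0.376, 1.1504]
stand [([202.2, 207.1, 105.4, 139.5], 0.88)]
shelf_edge [([163.0, 295.9, 49.4, 23.1], 0.64), ([205.7, 210.2, 116.9, 140.1], 0.57)]
hook_seat [([204.9, 208.0, 115.7, 142.7], 0.98), ([326.0, 258.0, 9.3, 17.2], 0.59)]
keepe
[... 622 characters left out ...]
and [([204.3, 143.4, 136.0, 71.7], 0.86)]
shelf_edge [([206.1, 142.1, 132.4, 71.8], 0.75)]
hook_seat [([207.6, 142.2, 136.5, 73.3], 0.74)]
keeper []
rack [([216.5, 167.2, 16.6, 47.6], 0.9), ([339.2, 210.3, 51.1, 60.3], 0.39)]
rack_grip [([218.6, 164.6, 23.7, 47.7], 0.97)]
dish [([404.9, 204.6, 41.7, 44.1], 0.76), ([216.3, 167.2, 24.3, 46.2], 0.2)]
slide_tray []
wash_bottle [([341.9, 135.3, 25.5, 27.2], 0.7), ([156.9, 243.2, 23.4, 20.0], 0.42)]
beaker [([381.1, 143.2, 28.5, 27.4], 0.7), ([207.8, 141.3, 135.6, 72.0], 0.48)]
stain_jar [([155.1, 243.4, 23.0, 18.5], 0.87)]
petri [([414.8, 289.5, 34.7, 31.6], 0.84), ([219.4, 164.1, 25.5, 46.3], 0.56)]
oil_bottle [([294.5, 267.9, 9.0, 10.7], 0.62)]
```

```bash
python3 - <<'E'
import cv2
a=cv2.imread("pics/side0.png")[120:300,130:380]; cv2.imwrite("pics/side0c.png",cv2.resize(a,None,fx=3.2,fy=3.2,interpolation=cv2.INTER_CUBIC))
a=cv2.imread("pics/top0.png")[95:320,120:450]; cv2.imwrite("pics/top0c.png",cv2.resize(a,None,fx=2.4,fy=2.4,interpolation=cv2.INTER_CUBIC))
E
```

```text
(no output)
```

View pics/side0c.png

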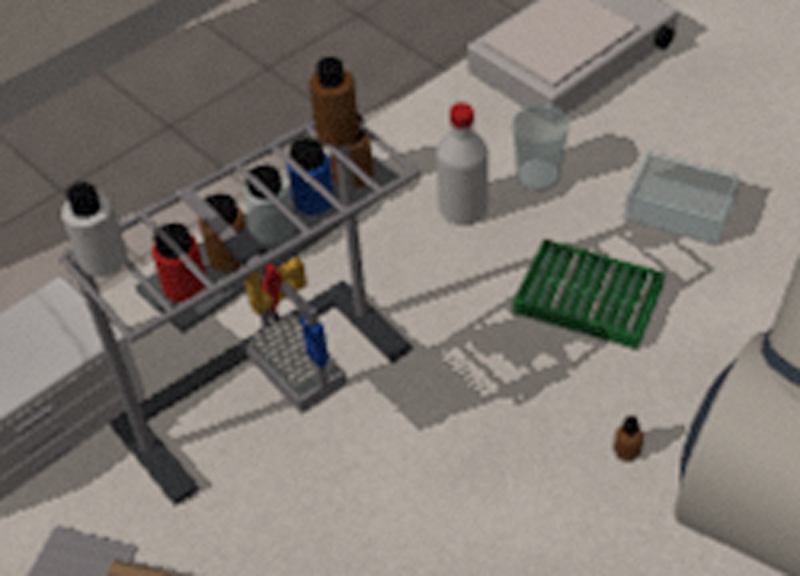

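View pics/top0c.png

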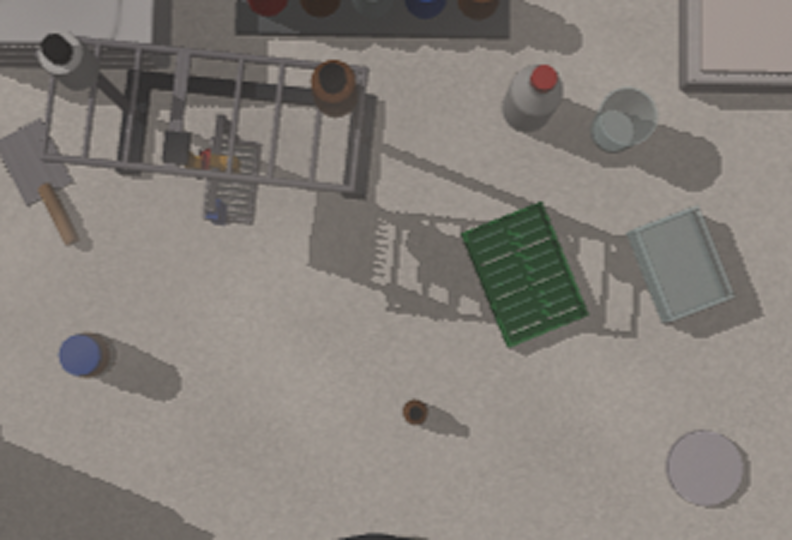

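```bash
cat > h.py <<'E'
import numpy as np,cv2
from scipy.optimize import least_squares
from scipy.spatial.transform import Rotation as Ro
from cell import *
def proj(s,P):
    c=np.atleast_2d(P)@np.array(s["R"]).T+s["t"]
    return np.c_[s["fx"]*c[:,0]/c[:,2]+s["cx"],s["fy"]*c[:,1]/c[:,2]+s["cy"]]
def tri(obs,x0=(.6,.1,.2)):
    f=lambda X:np.concatenate([(proj(s,X)[0]-p) for s,p in obs])
    r=least_squares(f,x0);return r.x,r.fun
def place(p,P):
    "p=x,y,yaw(deg)"
    return np.asarray(P)@Ro.from_euler('z',p[2],degrees=True).as_matrix().T+[p[0],p[1],0]
def fitpose(obs,p0):
    "obs: list of (s, local pts, pix)"
    f=lambda p:np.concatenate([(proj(s,place(p,P))-q).ravel() for s,P,q in obs])
    r=least_squares(f,p0,x_scale=[.01,.01,1]);return r.x,r.fun.reshape(-1,2)
def inc(pos,rpy):
    "increments from present measured pose to TCP pose"
    o=observe();R0=Ro.from_euler('xyz',o["orientation"],degrees=True);R1=Ro.from_euler('xyz',rpy,degrees=True)
    d=R0.inv().apply(np.array(pos)-o["ee_pos"])/.4
    w=(R0.inv()*R1).as_rotvec()/(np.pi/4)
    return np.round(d,4).tolist(),np.round(w,4).tolist()
E
python3 - <<'E'
from h import *
S=snapshot("side");T=snapshot("top")
ct=lambda L:np.array(L)/2.4+[120,95]-.5+.5/2.4
cs=lambda L:np.array(L)/3.2+[130,120]-.5+.5/3.2
sh=np.array([[-.026,.154,.302],[-.026,-.154,.302],[.099,-.154,.302],[.099,.154,.302]])
p,e=fitpose([(T,sh,ct([(42,158),(365,192),(367,68),(52,37)])),(S,sh,cs([(125,338),(418,176),(362,122),(65,260)]))],[.7,.15,-5])
print("stand",p.round(4),e.round(1).tolist())
for n,q in [("grip",[-.046,0,.195]),("seat",[0,0,.23]),("bar",[0,0,.234])]:
    X=place(p,[q]);print(n,X,proj(T,X),proj(S,X))
for a,k in((T,"top"),(S,"side")):
    b,g,r=[a["pixels"][...,i].astype(int) for i in range(3)]
    m=(b>r+25)&(b>g+12)&(b>60);n,l,st,c=cv2.connectedComponentsWithStats(m.astype('u1'))
    print(k,[(st[i].tolist(),c[i].round(1).tolist()) for i in range(1,n) if st[i][4]>5])
gt,gs=ct([(213,213)])[0],cs([(315,340)])[0]
print(tri([(T,gt),(S,gs)]))
d=np.array([[-.06,.042,.045],[.06,.042,.045],[.06,-.042,.045],[-.06,-.042,.045]])
p,e=fitpose([(T,d,ct([(670,321),(630,233),(697,210),(732,297)]))],[.55,-.25,20])
print("dish",p.round(4),e.round(1).tolist(),proj(S,place(p,d)).round(1).tolist())
for s in(T,S):
    for name in("dish","rack"):
        for m in masks_of(s,name)[:1]:
            q=cv2.minAreaRect(np.argwhere(m["region"])[:,::-1].astype('f4'));print(name,m["confidence"],cv2.boxPoints(q).round(1).tolist())
E
```

```text
stand [ 0.6519  0.2086 -5.5054] [[-0.9, 1.3], [-3.5, 2.0], [1.8, 0.7], [2.1, -0.9], [2.1, 1.2], [2.1, -0.7], [-5.2, -5.1], [-1.8, -1.2]]
grip [[0.6060656  0.21304701 0.195     ]] [[208.22006915 183.5157286 ]] [[227.42828272 226.76205901]]
seat [[0.65185341 0.20863383 0.23      ]] [[208.3398606  163.40362602]] [[217.26257947 210.16974702]]
bar [[0.65185341 0.20863383 0.234     ]] [[208.09279796 163.13249273]] [[217.09416314 209.28597424]]
top [([289, 82, 18, 14, 59], [295.6, 90.2]), ([145, 235, 16, 16, 212], [152.5, 242.5])]
side [([329, 0, 110, 81, 6164], [387.6, 31.2]), ([226, 168, 7, 7, 21], [229.7, 171.9]), ([220, 172, 3, 3, 6], [220.7, 173.0]), ([224, 219, 7, 14, 46], [226.8, 225.0]), ([214, 309, 17, 17, 221], [221.6, 317.0])]
(array([0.60538944, 0.21152865, 0.1984876 ]), array([ 0.14330418,  0.16169066, -0.25135889, -0.03639168]))
dish [ 0.5714 -0.3247 22.3996] [[-0.5, 1.6], [0.2, -0.7], [-0.6, -1.8], [0.9, 0.9]] [[355.9, 189.3], [325.4, 180.8], [331.9, 166.9], [361.5, 174.8]]
dish 0.6 [[380.6000061035156, 191.6999969482422], [410.5, 179.10000610351562], [426.5, 217.1999969482422], [396.6000061035156, 229.8000030517578]]
rack 0.89 [[204.39999389648438, 187.1999969482422], [209.0, 142.60000610351562], [229.8000030517578, 144.6999969482422], [225.1999969482422, 189.39999389648438]]
dish 0.59 [[322.5, 187.5], [330.20001220703125, 164.39999389648438], [362.0, 175.0], [354.29998779296875, 198.10000610351562]]
rack 0.78 [[200.5, 226.5], [219.0, 208.0], [244.5, 233.5], [226.0, 252.0]]
```

```bash
cat >> h.py <<'E'
GRIP=np.array([.6057,.2125,.196]);YAW=-5.3;LEAN=33
def tcp(g,yaw=YAW,lean=LEAN,back=0):
    "TCP for the grasp point g, leaning along yaw, backed off along tool axis"
    R=Ro.from_euler('xyz',[180,-lean,yaw],degrees=True);return np.array(g)+R.apply([0,0,tcp_to_grasp-back]),[180,-lean,yaw]
E
python3 - <<'E'
from h import *
print(inc([.5,-.2,.38],[180,-33,-5.3]))
print(tcp(GRIP,back=.13),inc(*tcp(GRIP,back=.13)))
E
```

```text
([1.0136, -0.6765, -0.3718], [-0.1578, 0.7218, 0.5326])
(array([0.54534084, 0.21809935, 0.28934403]), [180, -33, -5.3]) ([1.467, -1.6251, -0.1451], [-0.1578, 0.7218, 0.5326])
```

Request:
step_arm(
  increments=[
    {"x": 0.5,"y": -0.32,"z": -0.3,"rx": -0.08,"ry": 0.36,"rz": 0.27,"gripper": 1},
    {"x": 0.5,"y": -0.32,"z": -0.3,"rx": -0.08,"ry": 0.36,"rz": 0.27},
    {"x": 0.5,"y": -0.32,"z": -0.3,"rx": -0.08,"ry": 0.36,"rz": 0.27},
    {"x": 0.5,"y": -0.32,"z": -0.3,"rx": -0.08,"ry": 0.36,"rz": 0.27},
    {"x": 0.5,"y": -0.32,"z": -0.3,"rx": -0.08,"ry": 0.36,"rz": 0.27},
    {"x": 0.95,"y": -0.63,"z": -0.35,"rx": -0.158,"ry": 0.722,"rz": 0.533},
    {"x": 0.95,"y": -0.63,"z": -0.35,"rx": -0.158,"ry": 0.722,"rz": 0.533},
    {"x": 0.95,"y": -0.63,"z": -0.35,"rx": -0.158,"ry": 0.722,"rz": 0.533},
    {"x": 0.95,"y": -0.63,"z": -0.35,"rx": -0.158,"ry": 0.722,"rz": 0.533},
    {"x": 0.95,"y": -0.63,"z": -0.35,"rx": -0.158,"ry": 0.722,"rz": 0.533},
    {"x": 0.95,"y": -0.63,"z": -0.35,"rx": -0.158,"ry": 0.722,"rz": 0.533},
    {"x": 0.95,"y": -0.63,"z": -0.35,"rx": -0.158,"ry": 0.722,"rz": 0.533},
  ],
)

```text
schema error: expected keys x, y, z, rx, ry, rz, gripper
```

```bash
python3 - <<'E'
from h import *
o=observe();print(o["ee_pos"],o["orientation"],o["joint_positions"].round(1),o["contact_force"])
print(inc(*tcp(GRIP,back=.13)))
E
```

```text
[ 0.2071494  -0.58968043  0.23128143] [-1.79999863e+02 -7.37664134e-04  1.93559522e+01] [-76.1  28.3  77.1   0.   74.6  -5.5] [ 0.32477575  0.54074243 -0.294093  ]
([1.467, -1.6251, -0.1451], [-0.1578, 0.7218, 0.5326])
```

All keys are needed in every row.

Request:
step_arm(
  increments=[
    {"x": 0.5,"y": -0.32,"z": -0.3,"rx": -0.08,"ry": 0.36,"rz": 0.27,"gripper": 1},
    {"x": 0.5,"y": -0.32,"z": -0.3,"rx": -0.08,"ry": 0.36,"rz": 0.27,"gripper": 1},
    {"x": 0.5,"y": -0.32,"z": -0.3,"rx": -0.08,"ry": 0.36,"rz": 0.27,"gripper": 1},
    {"x": 0.5,"y": -0.32,"z": -0.3,"rx": -0.08,"ry": 0.36,"rz": 0.27,"gripper": 1},
    {"x": 0.5,"y": -0.32,"z": -0.3,"rx": -0.08,"ry": 0.36,"rz": 0.27,"gripper": 1},
    {"x": 0.95,"y": -0.63,"z": -0.35,"rx": -0.158,"ry": 0.722,"rz": 0.533,"gripper": 1},
    {"x": 0.95,"y": -0.63,"z": -0.35,"rx": -0.158,"ry": 0.722,"rz": 0.533,"gripper": 1},
    {"x": 0.95,"y": -0.63,"z": -0.35,"rx": -0.158,"ry": 0.722,"rz": 0.533,"gripper": 1},
    {"x": 0.95,"y": -0.63,"z": -0.35,"rx": -0.158,"ry": 0.722,"rz": 0.533,"gripper": 1},
    {"x": 0.95,"y": -0.63,"z": -0.35,"rx": -0.158,"ry": 0.722,"rz": 0.533,"gripper": 1},
    {"x": 0.95,"y": -0.63,"z": -0.35,"rx": -0.158,"ry": 0.722,"rz": 0.533,"gripper": 1},
    {"x": 0.95,"y": -0.63,"z": -0.35,"rx": -0.158,"ry": 0.722,"rz": 0.533,"gripper": 1},
  ],
)

```text
time: 2.9
ee_pos: [0.4824, -0.2252, 0.3714]
orientation: [180.0, -33.0, -5.2]
contact_force: [0.2, -0.2, 0.5]
grip_width: 0.0854
grip_force: 0.0
```

```bash
python3 - <<'E'
from h import *
o=observe();print(o["ee_pos"],o["orientation"],o["joint_positions"].round(1),o["contact_force"])
print(inc(*tcp(GRIP,back=.13)))
E
```

```text
[ 0.48238457 -0.22520389  0.37144548] [179.95871279 -33.01892342  -5.16607061] [-44.1   1.2 101.7  25.3  53.1  40. ] [ 0.16058983 -0.2306407   0.49972037]
([-0.0641, -1.1181, 0.2023], [-0.0007, -0.0004, 0.0025])
```

Request:
step_arm(
  increments=[
    {"x": -0.06,"y": -1.0,"z": 0.18,"rx": 0,"ry": 0,"rz": 0,"gripper": 1},
    {"x": -0.06,"y": -1.0,"z": 0.18,"rx": 0,"ry": 0,"rz": 0,"gripper": 1},
    {"x": -0.06,"y": -1.0,"z": 0.18,"rx": 0,"ry": 0,"rz": 0,"gripper": 1},
    {"x": -0.06,"y": -1.0,"z": 0.18,"rx": 0,"ry": 0,"rz": 0,"gripper": 1},
    {"x": -0.06,"y": -1.0,"z": 0.18,"rx": 0,"ry": 0,"rz": 0,"gripper": 1},
    {"x": -0.06,"y": -1.0,"z": 0.18,"rx": 0,"ry": 0,"rz": 0,"gripper": 1},
    {"x": -0.06,"y": -1.0,"z": 0.18,"rx": 0,"ry": 0,"rz": 0,"gripper": 1},
    {"x": -0.06,"y": -1.0,"z": 0.18,"rx": 0,"ry": 0,"rz": 0,"gripper": 1},
    {"x": -0.06,"y": -1.0,"z": 0.18,"rx": 0,"ry": 0,"rz": 0,"gripper": 1},
    {"x": -0.06,"y": -1.0,"z": 0.18,"rx": 0,"ry": 0,"rz": 0,"gripper": 1},
  ],
)

```text
time: 3.9
ee_pos: [0.5389, 0.1725, 0.2966]
orientation: [179.9, -32.9, -5.2]
contact_force: [-0.2, -0.2, 0.7]
grip_width: 0.0853
grip_force: 0.0
```

```bash
python3 - <<'E'
from h import *
o=observe();print(o["ee_pos"],o["orientation"],o["joint_positions"].round(1),o["contact_force"])
print(inc(*tcp(GRIP,back=.13)))
S=snapshot("side");T=snapshot("top")
a=cv2.resize(S["pixels"][140:290,130:330],None,fx=4,fy=4,interpolation=cv2.INTER_CUBIC)
cv2.imwrite("pics/s1.png",a)
# check of tip calibration: project TCP
print(proj(S,o["ee_pos"]),proj(T,o["ee_pos"]),proj(S,GRIP))
E
```

```text
[0.53886787 0.17252613 0.29658559] [179.93811209 -32.9239787   -5.18265471] [ 19.4   9.6 105.  -22.2  37.1 129.1] [-0.22148587 -0.16968244  0.66373046]
([-0.005, -0.1149, 0.0182], [-0.0, 0.0017, 0.0022])
[[250.67275719 208.88401999]] [[218.24223418 207.20340795]] [[227.6130672  226.51707773]]
```

View pics/s1.png

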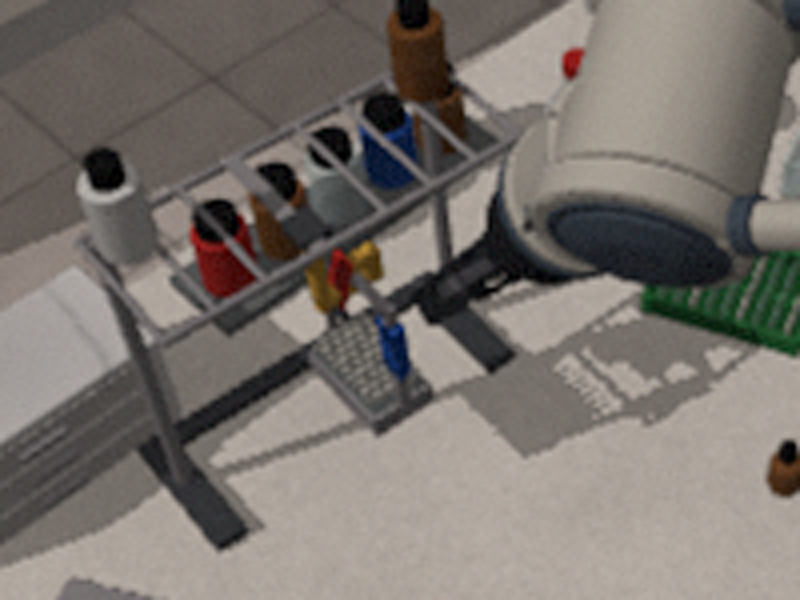

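Request:
step_arm(
  increments=[
    {"x": -0.005,"y": -0.114,"z": 0.018,"rx": 0,"ry": 0.002,"rz": 0,"gripper": 1},
    {"x": -0.005,"y": -0.114,"z": 0.018,"rx": 0,"ry": 0.002,"rz": 0,"gripper": 1},
    {"x": -0.006,"y": -0.114,"z": 0.1,"rx": 0,"ry": 0.002,"rz": 0,"gripper": 1},
    {"x": -0.006,"y": -0.114,"z": 0.18,"rx": 0,"ry": 0.002,"rz": 0,"gripper": 1},
    {"x": -0.006,"y": -0.114,"z": 0.26,"rx": 0,"ry": 0.002,"rz": 0,"gripper": 1},
    {"x": -0.006,"y": -0.114,"z": 0.32,"rx": 0,"ry": 0.002,"rz": 0,"gripper": 1},
    {"x": -0.006,"y": -0.114,"z": 0.343,"rx": 0,"ry": 0.002,"rz": 0,"gripper": 1},
    {"x": -0.006,"y": -0.114,"z": 0.343,"rx": 0,"ry": 0.002,"rz": 0,"gripper": 1},
  ],
)

```text
time: 4.8
ee_pos: [0.6151, 0.2072, 0.1807]
orientation: [179.9, -33.0, -5.4]
contact_force: [0.2, -0.1, 0.2]
grip_width: 0.0855
grip_force: 0.0
```

```bash
python3 - <<'E'
from h import *
o=observe();print(o["ee_pos"],o["orientation"],o["joint_positions"].round(1),o["contact_force"])
print(inc(*tcp(GRIP)))
S=snapshot("side");T=snapshot("top")
a=cv2.resize(S["pixels"][185:265,180:280],None,fx=4,fy=4,interpolation=cv2.INTER_CUBIC)
b=cv2.resize(T["pixels"][140:220,160:260],None,fx=4,fy=4,interpolation=cv2.INTER_CUBIC)
cv2.imwrite("pics/s2.png",np.hstack([a,b]))
E
```

```text
[0.61513604 0.20715896 0.18073887] [179.92716553 -33.01443011  -5.42562118] [ 20.4  25.7 103.1 -34.5  24.9 144. ] [ 0.20524975 -0.08638969  0.22310503]
([0.0, -0.0111, 0.0013], [0.0031, -0.0003, -0.0023])
```

View pics/s2.png

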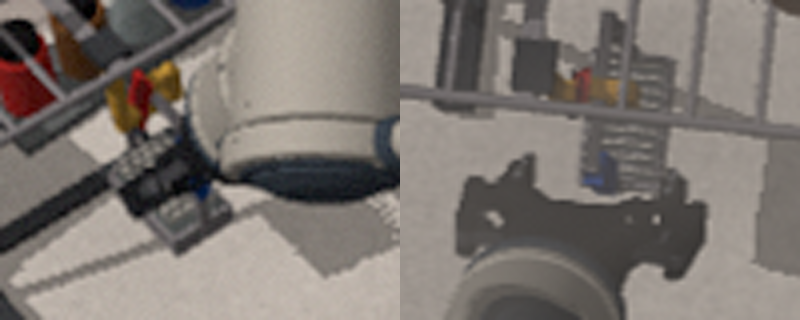

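Request:
step_arm(
  increments=[
    {"x": 0,"y": -0.009,"z": 0.001,"rx": 0,"ry": 0,"rz": 0,"gripper": 0},
    {"x": 0,"y": -0.009,"z": 0.001,"rx": 0,"ry": 0,"rz": 0,"gripper": -0.4},
  ],
  force=90,
)

```text
time: 5.1
ee_pos: [0.6155, 0.2133, 0.1823]
orientation: [-180.0, -33.2, -5.3]
contact_force: [0.4, 0.0, -0.3]
grip_width: 0.0594
grip_force: 0.0
```

```bash
python3 - <<'E'
from h import *
o=observe();print(o["ee_pos"],o["orientation"],o["contact_force"],o["grip_width"])
print(inc(*tcp(GRIP)))
E
```

```text
[0.61554128 0.21327735 0.18231232] [-179.95135577  -33.18386321   -5.32517969] [ 0.35024936  0.00890234 -0.30342674] 0.059359722931626176
([-0.0018, 0.0042, 0.0048], [-0.0008, -0.0041, -0.0005])
```

Request:
step_arm(
  increments=[
    {"x": 0,"y": 0.001,"z": 0,"rx": 0,"ry": 0,"rz": 0,"gripper": -0.6},
    {"x": 0,"y": 0.001,"z": 0,"rx": 0,"ry": 0,"rz": 0,"gripper": -0.6},
    {"x": 0,"y": 0.001,"z": 0,"rx": 0,"ry": 0,"rz": 0,"gripper": -1},
    {"x": 0,"y": 0.001,"z": 0,"rx": 0,"ry": 0,"rz": 0,"gripper": -1},
    {"x": 0,"y": 0.001,"z": 0,"rx": 0,"ry": 0,"rz": 0,"gripper": -1},
    {"x": 0,"y": 0.001,"z": 0,"rx": 0,"ry": 0,"rz": 0,"gripper": -1},
    {"x": 0,"y": 0.001,"z": 0,"rx": 0,"ry": 0,"rz": 0,"gripper": -1},
    {"x": 0,"y": 0.001,"z": 0,"rx": 0,"ry": 0,"rz": 0,"gripper": -1},
  ],
  force=100,
)

```text
time: 5.9
ee_pos: [0.6154, 0.2124, 0.1812]
orientation: [180.0, -33.1, -5.3]
contact_force: [-3.1, 1.2, 2.9]
grip_width: 0.0104
grip_force: 97.2
```

```bash
python3 - <<'E'
from h import *
for i in range(2):
    o=observe();print(o["ee_pos"],o["orientation"],o["contact_force"],o["torque"],o["grip_width"],o["grip_force"])
    S=snapshot("side")
T=snapshot("top")
a=cv2.resize(S["pixels"][185:265,180:280],None,fx=4,fy=4,interpolation=cv2.INTER_CUBIC)
b=cv2.resize(T["pixels"][140:220,160:260],None,fx=4,fy=4,interpolation=cv2.INTER_CUBIC)
cv2.imwrite("pics/s3.png",np.hstack([a,b]))
E
```

```text
[0.61541874 0.21241153 0.18115511] [179.99985612 -33.10375277  -5.31306983] [-3.10679649  1.16304161  2.90245973] [0.11163491 0.1106854  0.14909199] 0.010396124371985354 97.2073495388031
[0.61543134 0.21243375 0.1811613 ] [-179.99664227  -33.10448008   -5.31518424] [-2.90926822  2.62316623  3.81513042] [0.12320066 0.13790186 0.14213392] 0.010565917719954201 97.21307516098022
```

View pics/s3.png

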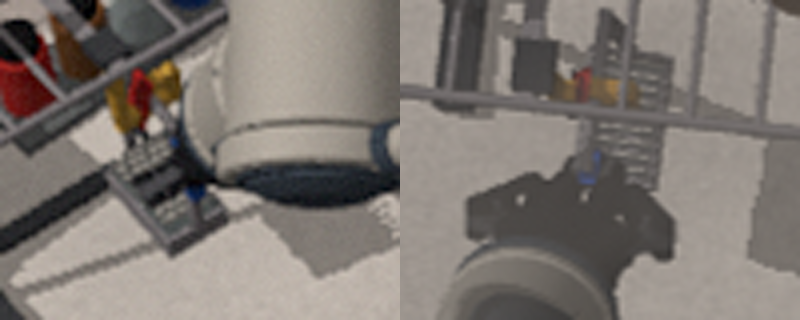

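Request:
step_arm(
  increments=[
    {"x": 0.002,"y": 0,"z": -0.003,"rx": 0,"ry": 0,"rz": 0,"gripper": -1},
    {"x": 0.002,"y": -0.0025,"z": -0.003,"rx": 0,"ry": 0,"rz": 0,"gripper": -1},
    {"x": 0.002,"y": -0.005,"z": -0.003,"rx": 0,"ry": 0,"rz": 0,"gripper": -1},
    {"x": 0.002,"y": -0.0075,"z": -0.003,"rx": 0,"ry": 0,"rz": 0,"gripper": -1},
    {"x": 0.002,"y": -0.0075,"z": -0.003,"rx": 0,"ry": 0,"rz": 0,"gripper": -1},
  ],
)

```text
time: 6.55
ee_pos: [0.6155, 0.2149, 0.1822]
orientation: [179.9, -33.1, -5.3]
contact_force: [-0.3, -4.9, -1.6]
grip_width: 0.0105
grip_force: 97.8
```

Request:
step_arm(
  increments=[
    {"x": 0,"y": -0.0025,"z": 0,"rx": 0,"ry": 0,"rz": 0,"gripper": -1},
    {"x": 0,"y": -0.005,"z": 0,"rx": 0,"ry": 0,"rz": 0,"gripper": -1},
    {"x": 0,"y": -0.0075,"z": 0,"rx": 0,"ry": 0,"rz": 0,"gripper": -1},
    {"x": 0,"y": -0.01,"z": 0,"rx": 0,"ry": 0,"rz": 0,"gripper": -1},
    {"x": 0,"y": -0.01,"z": 0,"rx": 0,"ry": 0,"rz": 0,"gripper": -1},
  ],
)

```text
time: 7.05
ee_pos: [0.6158, 0.2186, 0.1823]
orientation: [179.9, -33.0, -5.4]
contact_force: [-1.4, -8.0, -0.5]
grip_width: 0.0105
grip_force: 98.5
```

Request:
step_arm(
  increments=[
    {"x": 0,"y": -0.0025,"z": 0,"rx": 0,"ry": 0,"rz": 0,"gripper": -1},
    {"x": 0,"y": -0.005,"z": 0,"rx": 0,"ry": 0,"rz": 0,"gripper": -1},
    {"x": 0,"y": -0.0075,"z": 0,"rx": 0,"ry": 0,"rz": 0,"gripper": -1},
    {"x": 0,"y": -0.0075,"z": 0,"rx": 0,"ry": 0,"rz": 0,"gripper": -1},
  ],
)

```text
time: 7.45
ee_pos: [0.6162, 0.2215, 0.1824]
orientation: [179.9, -33.1, -5.4]
contact_force: [-1.3, -9.3, 1.0]
grip_width: 0.0106
grip_force: 98.9
```

Request:
step_arm(
  increments=[
    {"x": 0,"y": -0.002,"z": 0,"rx": 0,"ry": 0,"rz": 0,"gripper": -1},
    {"x": 0,"y": -0.004,"z": 0,"rx": 0,"ry": 0,"rz": 0,"gripper": -1},
    {"x": 0,"y": -0.004,"z": 0,"rx": 0,"ry": 0,"rz": 0,"gripper": -1},
  ],
)

```text
time: 7.75
ee_pos: [0.6163, 0.2229, 0.1825]
orientation: [179.9, -33.1, -5.4]
contact_force: [-1.0, -10.2, 2.6]
grip_width: 0.0102
grip_force: 99.3
```

Request:
step_arm(
  increments=[
    {"x": 0,"y": -0.002,"z": 0,"rx": 0,"ry": 0,"rz": 0,"gripper": -1},
    {"x": 0,"y": -0.004,"z": 0,"rx": 0,"ry": 0,"rz": 0,"gripper": -1},
    {"x": 0,"y": -0.004,"z": 0,"rx": 0,"ry": 0,"rz": 0,"gripper": -1},
  ],
)

```text
time: 8.05
ee_pos: [0.6163, 0.2239, 0.1824]
orientation: [179.9, -33.0, -5.4]
contact_force: [-1.6, -16.5, 4.8]
grip_width: 0.0105
grip_force: 101.4
```

Request:
step_arm(
  increments=[
    {"x": 0,"y": 0.001,"z": 0,"rx": 0,"ry": 0,"rz": 0,"gripper": -1},
    {"x": 0.0027,"y": 0.001,"z": -0.0042,"rx": 0,"ry": 0,"rz": 0,"gripper": -1},
    {"x": 0.0055,"y": 0.001,"z": -0.0084,"rx": 0,"ry": 0,"rz": 0,"gripper": -1},
    {"x": 0.0082,"y": 0.001,"z": -0.0126,"rx": 0,"ry": 0,"rz": 0,"gripper": -1},
    {"x": 0.0109,"y": 0.001,"z": -0.0168,"rx": 0,"ry": 0,"rz": 0,"gripper": -1},
    {"x": 0.0109,"y": 0.001,"z": -0.0168,"rx": 0,"ry": 0,"rz": 0,"gripper": -1},
  ],
)

```text
time: 8.65
ee_pos: [0.6153, 0.2234, 0.1893]
orientation: [179.8, -32.9, -5.4]
contact_force: [-1.9, -10.3, -5.7]
grip_width: 0.0108
grip_force: 98.8
```

Request:
step_arm(
  increments=[
    {"x": 0.0027,"y": 0,"z": -0.0042,"rx": 0,"ry": 0,"rz": 0,"gripper": -1},
    {"x": 0.0055,"y": 0,"z": -0.0084,"rx": 0,"ry": 0,"rz": 0,"gripper": -1},
    {"x": 0.0082,"y": 0,"z": -0.0126,"rx": 0,"ry": 0,"rz": 0,"gripper": -1},
    {"x": 0.0109,"y": 0,"z": -0.0168,"rx": 0,"ry": 0,"rz": 0,"gripper": -1},
    {"x": 0.0109,"y": 0,"z": -0.0168,"rx": 0,"ry": 0,"rz": 0,"gripper": -1},
  ],
)

```text
time: 9.15
ee_pos: [0.6154, 0.2235, 0.1974]
orientation: [179.8, -32.9, -5.4]
contact_force: [-1.1, -11.4, -5.6]
grip_width: 0.0106
grip_force: 98.6
```

Request:
step_arm(
  increments=[
    {"x": 0.0027,"y": 0,"z": -0.0042,"rx": 0,"ry": 0,"rz": 0,"gripper": -1},
    {"x": 0.0055,"y": 0,"z": -0.0084,"rx": 0,"ry": 0,"rz": 0,"gripper": -1},
    {"x": 0.0082,"y": 0,"z": -0.0126,"rx": 0,"ry": 0,"rz": 0,"gripper": -1},
    {"x": 0.0109,"y": 0,"z": -0.0168,"rx": 0,"ry": 0,"rz": 0,"gripper": -1},
    {"x": 0.0143,"y": 0,"z": -0.0221,"rx": 0,"ry": 0,"rz": 0,"gripper": -1},
    {"x": 0.0143,"y": 0,"z": -0.0221,"rx": 0,"ry": 0,"rz": 0,"gripper": -1},
  ],
)

```text
time: 9.75
ee_pos: [0.6154, 0.2237, 0.208]
orientation: [179.9, -32.9, -5.4]
contact_force: [-1.5, -10.6, -4.5]
grip_width: 0.0103
grip_force: 98.5
```

```bash
python3 - <<'E'
from h import *
o=observe();print(o["ee_pos"],o["orientation"],o["contact_force"],o["torque"])
S=snapshot("side");T=snapshot("top")
a=cv2.resize(S["pixels"][175:255,180:280],None,fx=4,fy=4,interpolation=cv2.INTER_CUBIC)
b=cv2.resize(T["pixels"][140:220,160:260],None,fx=4,fy=4,interpolation=cv2.INTER_CUBIC)
cv2.imwrite("pics/s4.png",np.hstack([a,b]))
E
```

```text
[0.615443   0.22367891 0.20802836] [179.85349014 -32.92507637  -5.35713177] [ -1.51477822 -10.60208789  -4.50206586] [-0.91879805  0.91622217 -1.382353  ]
```

View pics/s4.png

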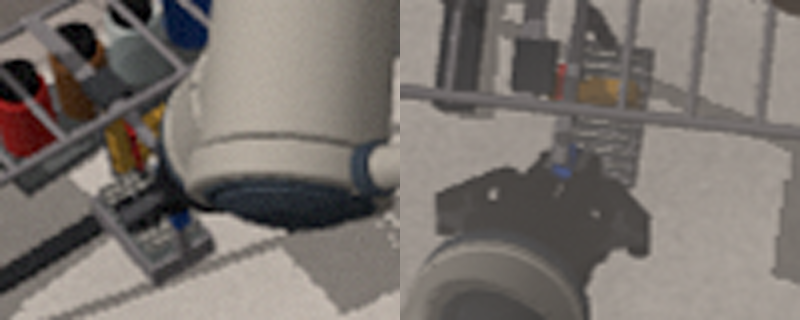

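Request:
step_arm(
  increments=[
    {"x": 0.0014,"y": 0,"z": -0.0021,"rx": 0,"ry": 0,"rz": 0,"gripper": -1},
    {"x": 0.0014,"y": 0.008,"z": -0.0021,"rx": 0,"ry": 0,"rz": 0,"gripper": -1},
    {"x": 0.0014,"y": 0.016,"z": -0.0021,"rx": 0,"ry": 0,"rz": 0,"gripper": -1},
    {"x": 0.0014,"y": 0.024,"z": -0.0021,"rx": 0,"ry": 0,"rz": 0,"gripper": -1},
    {"x": 0.0014,"y": 0.032,"z": -0.0021,"rx": 0,"ry": 0,"rz": 0,"gripper": -1},
    {"x": 0.0014,"y": 0.04,"z": -0.0021,"rx": 0,"ry": 0,"rz": 0,"gripper": -1},
  ],
)

```text
time: 10.45
ee_pos: [0.6153, 0.2091, 0.2103]
orientation: [-180.0, -33.1, -5.3]
contact_force: [0.1, 0.7, -2.9]
grip_width: 0.0105
grip_force: 97.5
```

Free of the keeper and over the nose. Continue to −y.

Request:
step_arm(
  increments=[
    {"x": 0,"y": 0.02,"z": 0,"rx": 0,"ry": 0,"rz": 0,"gripper": -1},
    {"x": 0,"y": 0.04,"z": 0,"rx": 0,"ry": 0,"rz": 0,"gripper": -1},
    {"x": 0,"y": 0.06,"z": 0,"rx": 0,"ry": 0,"rz": 0,"gripper": -1},
    {"x": 0,"y": 0.08,"z": 0,"rx": 0,"ry": 0,"rz": 0,"gripper": -1},
    {"x": 0,"y": 0.1,"z": 0,"rx": 0,"ry": 0,"rz": 0,"gripper": -1},
    {"x": 0,"y": 0.115,"z": 0,"rx": 0,"ry": 0,"rz": 0,"gripper": -1},
    {"x": 0,"y": 0.115,"z": 0,"rx": 0,"ry": 0,"rz": 0,"gripper": -1},
    {"x": 0,"y": 0.115,"z": 0,"rx": 0,"ry": 0,"rz": 0,"gripper": -1},
  ],
)

```text
time: 11.25
ee_pos: [0.6109, 0.1632, 0.2102]
orientation: [-180.0, -33.1, -5.3]
contact_force: [-0.3, 0.9, -2.2]
grip_width: 0.0108
grip_force: 97.5
```

Request:
step_arm(
  increments=[
    {"x": -0.04,"y": 0,"z": -0.026,"rx": 0,"ry": 0,"rz": 0,"gripper": -1},
    {"x": -0.08,"y": 0,"z": -0.052,"rx": 0,"ry": 0,"rz": 0,"gripper": -1},
    {"x": -0.12,"y": 0,"z": -0.078,"rx": 0,"ry": 0,"rz": 0,"gripper": -1},
    {"x": -0.16,"y": 0,"z": -0.104,"rx": 0,"ry": 0,"rz": 0,"gripper": -1},
    {"x": -0.2,"y": 0,"z": -0.13,"rx": 0,"ry": 0,"rz": 0,"gripper": -1},
    {"x": -0.23,"y": 0,"z": -0.149,"rx": 0,"ry": 0,"rz": 0,"gripper": -1},
    {"x": -0.252,"y": 0,"z": -0.163,"rx": 0,"ry": 0,"rz": 0,"gripper": -1},
    {"x": -0.252,"y": 0,"z": -0.163,"rx": 0,"ry": 0,"rz": 0,"gripper": -1},
  ],
)

```text
time: 12.05
ee_pos: [0.4903, 0.1749, 0.2096]
orientation: [180.0, -33.1, -5.3]
contact_force: [-0.1, -0.2, -2.7]
grip_width: 0.0104
grip_force: 97.4
```

```bash
python3 - <<'E'
from h import *
o=observe();print(o["ee_pos"],o["orientation"],o["joint_positions"].round(1),o["contact_force"])
S=snapshot("side");T=snapshot("top")
for n in("wash_bottle","beaker","slide_tray"):
    a=search_frame(S,n)[:1];b=search_frame(T,n)[:1]
    if a and b:print(n,tri([(S,a[0]["rect"][:2]),(T,b[0]["rect"][:2])])[0].round(3))
for nm,im in(("s",S),("t",T)):
    pass
a=cv2.resize(S["pixels"][170:320,180:380],None,fx=2,fy=2,interpolation=cv2.INTER_CUBIC)
b=cv2.resize(T["pixels"][130:280,170:370],None,fx=2,fy=2,interpolation=cv2.INTER_CUBIC)
cv2.imwrite("pics/s5.png",np.hstack([a,b]))
D=np.array([.5714,-.3247,0]);yr=22.4
g=D+[*(Ro.from_euler('z',yr,degrees=True).apply([-.046,0,0])[:2]),.25]
print(g,tcp(g,yaw=yr),inc(*tcp(g,yaw=yr)))
E
```

```text
[0.49025371 0.17487041 0.20964737] [179.98603841 -33.07714799  -5.25234266] [ 22.4  14.5 117.2 -39.9  23.3 151.2] [-0.05008582 -0.18855415 -2.67615551]
wash_bottle [ 0.762 -0.147  0.078]
beaker [ 0.753 -0.266  0.023]
slide_tray [ 0.519 -0.152  0.171]
[ 0.52887088 -0.34222924  0.25      ] (array([ 0.53828715, -0.33834813,  0.23431686]), [180, -33, 22.4]) ([0.2309, 1.2655, 0.0769], [0.3362, -0.0021, -0.5167])
```

View pics/s5.png

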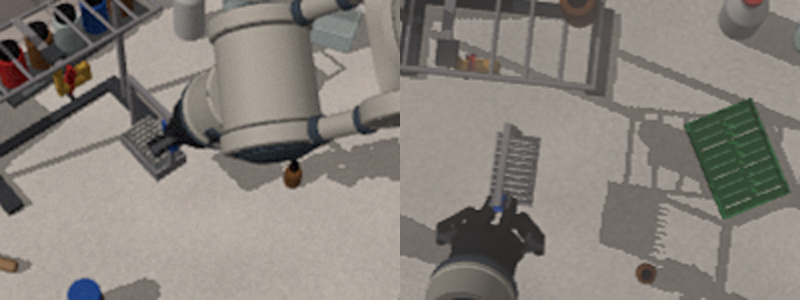

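Request:
step_arm(
  increments=[
    {"x": 0.02,"y": 0.03,"z": -0.02,"rx": 0,"ry": 0,"rz": 0,"gripper": -1},
    {"x": 0.04,"y": 0.09,"z": -0.04,"rx": 0.03,"ry": 0,"rz": -0.04,"gripper": -1},
    {"x": 0.06,"y": 0.18,"z": -0.04,"rx": 0.06,"ry": 0,"rz": -0.09,"gripper": -1},
    {"x": 0.08,"y": 0.27,"z": -0.03,"rx": 0.09,"ry": 0,"rz": -0.14,"gripper": -1},
    {"x": 0.1,"y": 0.36,"z": -0.02,"rx": 0.12,"ry": 0,"rz": -0.18,"gripper": -1},
    {"x": 0.12,"y": 0.45,"z": -0.01,"rx": 0.15,"ry": 0,"rz": -0.23,"gripper": -1},
    {"x": 0.14,"y": 0.54,"z": 0,"rx": 0.18,"ry": 0,"rz": -0.28,"gripper": -1},
    {"x": 0.16,"y": 0.63,"z": 0.01,"rx": 0.21,"ry": 0,"rz": -0.32,"gripper": -1},
    {"x": 0.18,"y": 0.72,"z": 0.02,"rx": 0.24,"ry": 0,"rz": -0.37,"gripper": -1},
    {"x": 0.2,"y": 0.81,"z": 0.04,"rx": 0.27,"ry": 0,"rz": -0.41,"gripper": -1},
    {"x": 0.21,"y": 0.9,"z": 0.05,"rx": 0.3,"ry": -0.001,"rz": -0.46,"gripper": -1},
    {"x": 0.22,"y": 0.97,"z": 0.06,"rx": 0.32,"ry": -0.002,"rz": -0.49,"gripper": -1},
  ],
)

```text
time: 13.65
ee_pos: [0.5106, -0.0502, 0.2265]
orientation: [-179.7, -32.3, 19.4]
contact_force: [0.8, 0.8, -3.3]
grip_width: 0.0105
grip_force: 97.4
```

```bash
python3 - <<'E'
from h import *
o=observe();print(o["ee_pos"],o["orientation"],o["joint_positions"].round(1),o["contact_force"])
D=np.array([.5714,-.3247,0]);yr=22.4
g=D+[*(Ro.from_euler('z',yr,degrees=True).apply([-.046,0,0])[:2]),.2]
print(tcp(g,yaw=yr),inc(*tcp(g,yaw=yr)))
E
```

```text
[ 0.5105926  -0.0501604   0.22650697] [-179.72775434  -32.26553812   19.41388901] [-27.5  12.1 116.   41.6  36.3  12.2] [ 0.79449899  0.81974945 -3.26363206]
(array([ 0.53828715, -0.33834813,  0.18431686]), [180, -33, 22.4]) ([-0.2036, 0.7025, -0.0071], [0.0297, 0.0162, -0.0559])
```

Request:
step_arm(
  increments=[
    {"x": 0,"y": 0,"z": 0,"rx": 0,"ry": 0,"rz": 0,"gripper": -1},
    {"x": 0,"y": 0,"z": 0,"rx": 0,"ry": 0,"rz": 0,"gripper": -1},
  ],
)

```text
time: 13.85
ee_pos: [0.5108, -0.0515, 0.2261]
orientation: [-179.7, -32.2, 19.0]
contact_force: [-0.9, 0.8, -3.4]
grip_width: 0.0103
grip_force: 98.2
```

```bash
python3 - <<'E'
from h import *
o=observe();print(o["ee_pos"],o["orientation"],o["joint_positions"].round(1),o["contact_force"])
D=np.array([.5714,-.3247,0]);yr=22.4
g=D+[*(Ro.from_euler('z',yr,degrees=True).apply([-.046,0,0])[:2]),.21]
print(tcp(g,yaw=yr),inc(*tcp(g,yaw=yr)))
E
```

```text
[ 0.51075096 -0.05145608  0.22610338] [-179.69419582  -32.15844205   18.96826744] [-27.5  12.1 116.   41.4  36.1  12.7] [-0.93629672  0.81730498 -3.37020369]
(array([ 0.53828715, -0.33834813,  0.19431686]), [180, -33, 22.4]) ([-0.1845, 0.7005, -0.0259], [0.0343, 0.0185, -0.0643])
```

Request:
step_arm(
  increments=[
    {"x": -0.02,"y": 0.07,"z": 0,"rx": 0.006,"ry": 0.003,"rz": -0.01,"gripper": -1},
    {"x": -0.04,"y": 0.15,"z": 0,"rx": 0.012,"ry": 0.006,"rz": -0.02,"gripper": -1},
    {"x": -0.06,"y": 0.23,"z": 0,"rx": 0.017,"ry": 0.009,"rz": -0.03,"gripper": -1},
    {"x": -0.08,"y": 0.31,"z": -0.01,"rx": 0.02,"ry": 0.012,"rz": -0.04,"gripper": -1},
    {"x": -0.1,"y": 0.39,"z": -0.01,"rx": 0.025,"ry": 0.015,"rz": -0.05,"gripper": -1},
    {"x": -0.12,"y": 0.47,"z": -0.02,"rx": 0.03,"ry": 0.018,"rz": -0.06,"gripper": -1},
    {"x": -0.15,"y": 0.55,"z": -0.02,"rx": 0.034,"ry": 0.0185,"rz": -0.064,"gripper": -1},
    {"x": -0.17,"y": 0.63,"z": -0.026,"rx": 0.034,"ry": 0.0185,"rz": -0.064,"gripper": -1},
    {"x": -0.1845,"y": 0.7,"z": -0.026,"rx": 0.034,"ry": 0.0185,"rz": -0.064,"gripper": -1},
    {"x": -0.1845,"y": 0.7,"z": -0.026,"rx": 0.034,"ry": 0.0185,"rz": -0.064,"gripper": -1},
    {"x": -0.1845,"y": 0.7,"z": -0.026,"rx": 0.034,"ry": 0.0185,"rz": -0.064,"gripper": -1},
    {"x": -0.1845,"y": 0.7,"z": -0.026,"rx": 0.034,"ry": 0.0185,"rz": -0.064,"gripper": -1},
  ],
)

```text
time: 15.05
ee_pos: [0.5392, -0.3347, 0.1945]
orientation: [-179.9, -33.0, 22.6]
contact_force: [-0.2, 0.3, -2.0]
grip_width: 0.0107
grip_force: 98.4
```

```bash
python3 - <<'E'
from h import *
o=observe();print(o["ee_pos"],o["orientation"],o["joint_positions"].round(1),o["contact_force"])
S=snapshot("side");T=snapshot("top")
# draw predicted dish rim and rack
D=[.5714,-.3247,22.4];d=np.array([[-.06,.042,.045],[.06,.042,.045],[.06,-.042,.045],[-.06,-.042,.045]])
R=Ro.from_euler('xyz',o["orientation"],degrees=True);g=o["ee_pos"]-R.apply([0,0,tcp_to_grasp])
print("grasp",g)
cv2.imwrite("pics/T6.png",T["pixels"]);cv2.imwrite("pics/S6.png",S["pixels"])
a=cv2.resize(S["pixels"][130:250,295:395],None,fx=4,fy=5,interpolation=cv2.INTER_CUBIC)
a=cv2.resize(S["pixels"][130:260,285:385],None,fx=4,fy=4,interpolation=cv2.INTER_CUBIC)
b=cv2.resize(T["pixels"][130:260,350:450],None,fx=4,fy=4,interpolation=cv2.INTER_CUBIC)
cv2.imwrite("pics/s6.png",np.hstack([a,b]))
print(proj(S,place(D,d)).round(1).tolist(),proj(T,place(D,d)).round(1).tolist())
E
```

```text
[ 0.53923145 -0.33472652  0.19450264] [-179.94564075  -32.99357337   22.61613402] [-53.8  28.5  93.9  39.6  56.2  -8.7] [-0.20425602  0.25638792 -2.0098912 ]
grasp [ 0.52983834 -0.33865882  0.21018692]
[[355.9, 189.3], [325.4, 180.9], [331.9, 166.9], [361.5, 174.8]] [[398.4, 230.1], [382.4, 191.1], [409.5, 180.4], [425.6, 219.3]]
```

View pics/s6.png

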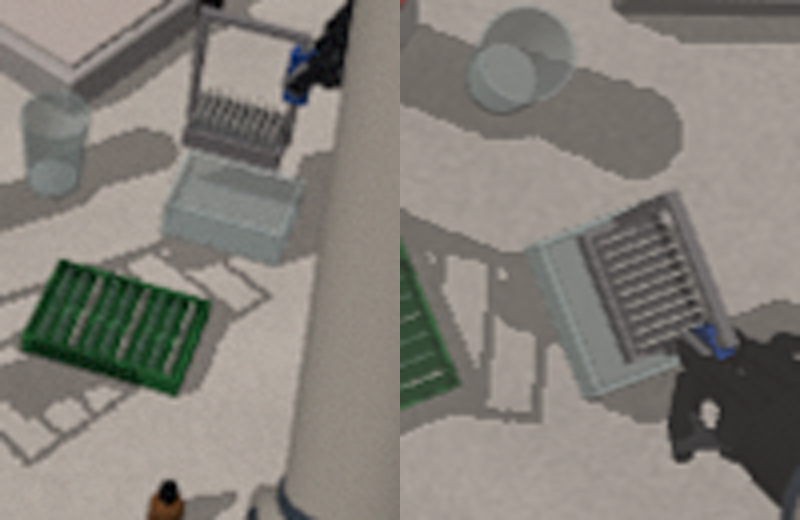

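```bash
cat > fit.py <<'E'
from h import *
def fit6(obs,x0):
    f=lambda q:np.concatenate([(proj(s,Ro.from_euler('xyz',q[3:],degrees=True).apply(P)+q[:3])-u).ravel() for s,P,u in obs]+[(q[3:5])*.15])
    r=least_squares(f,x0,x_scale=[.01]*3+[1]*3,loss='soft_l1');return r.x,r.fun
E
python3 - <<'E'
from fit import *
S=snapshot("side");T=snapshot("top")
cs=lambda L:(np.array(L)+.5)/4-.5+[285,130]
ct=lambda L:(np.array(L)+.5)/4-.5+[350,130]
d=np.array([[-.06,.042,.045],[.06,.042,.045],[.06,-.042,.045],[-.06,-.042,.045]])
D,e=fitpose([(T,d[:2],ct([(592,395),(532,245)])),(T,d[2:3],ct([(676,190)])),(S,d,cs([(283,233),(165,207),(190,153),(301,181)]))],[.57,-.32,22])
print("dish",D.round(4),e.round(1).tolist())
q,e=fit6([(T,np.array([[.046,.028,.022],[-.046,.028,.022],[.05,0,.138]]),ct([(580,235),(630,362),(674,191)])),
 (S,np.array([[.05,0,.138],[.046,.028,0],[-.046,.028,0],[.046,.028,.022]]),cs([(197,12),(183,148),(278,167),(188,118)]))],[.571,-.325,.115,0,0,22])
print("rack",q.round(4),e.round(1).tolist())
r=place([0,0,-D[2]],[[q[0]-D[0],q[1]-D[1],0]]);print("rack in dish frame",r)
# grasp-based rack origin
o=observe();g=o["ee_pos"]-Ro.from_euler('xyz',o["orientation"],degrees=True).apply([0,0,tcp_to_grasp])
print("from grasp",g+Ro.from_euler('z',o["orientation"][2],degrees=True).apply([.046,0,-.095]))
E
```

```text
dish [ 0.5992 -0.5379 11.4809] [[-29.1, -8.4], [-22.9, -12.0], [-30.2, -3.5], [24.4, -28.2], [27.0, -32.3], [29.5, -29.7], [28.2, -26.7]]
rack [ 0.6176 -0.6969 -0.1433  2.2253  0.5337 26.3817] [-2.9, -0.9, -2.1, -6.9, 0.1, -0.5, 41.2, 3.3, 39.5, -3.0, 35.5, -3.7, 39.0, 0.9, 0.3, 0.1]
rack in dish frame [[-0.01363744 -0.15941902  0.        ]]
from grasp [ 0.57225696 -0.32182771  0.11549165]
```

```bash
python3 - <<'E'
from fit import *
S=snapshot("side");T=snapshot("top")
cs=lambda L:(np.array(L)+.5)/4-.5+[285,130]
ct=lambda L:(np.array(L)+[-399.5,.5])/4-.5+[350,130]
d=np.array([[-.06,.042,.045],[.06,.042,.045],[.06,-.042,.045],[-.06,-.042,.045]])
D,e=fitpose([(T,d[:2],ct([(592,395),(532,245)])),(T,d[2:3],ct([(676,190)])),(S,d,cs([(283,233),(165,207),(190,153),(301,181)]))],[.57,-.32,22])
print("dish",D.round(4),e.round(1).tolist())
q,e=fit6([(T,np.array([[.046,.028,.022],[-.046,.028,.022],[.05,0,.138]]),ct([(580,235),(630,362),(674,191)])),
 (S,np.array([[.05,0,.138],[.046,.028,0],[-.046,.028,0],[.046,.028,.022]]),cs([(197,12),(183,148),(278,167),(188,118)]))],[.571,-.325,.115,0,0,22])
print("rack",q.round(4),e.round(1).tolist())
r=place([0,0,-D[2]],[[q[0]-D[0],q[1]-D[1],0]]);print("rack in dish frame",r)
E
```

```text
dish [ 0.5749 -0.3298 19.1063] [[1.1, 0.1], [2.4, -2.2], [-5.9, 2.5], [-0.3, 0.7], [-0.6, -2.4], [0.8, -2.4], [2.0, -0.4]]
rack [ 0.5749 -0.3192  0.116   0.3352  0.6087 21.0207] [0.6, 0.1, 0.6, 0.7, -0.7, -0.4, 0.9, -1.5, -0.4, -0.8, -0.2, 1.1, -1.1, 2.3, 0.1, 0.1]
rack in dish frame [[0.00350131 0.00993747 0.        ]]
```

```bash
python3 - <<'E'
from fit import *
S=snapshot("side");T=snapshot("top")
cs=lambda L:(np.array(L)+.5)/4-.5+[285,130]
ct=lambda L:np.array(L)/2.4+[120,95]-.5+.5/2.4
d=np.array([[-.06,.042,.045],[.06,.042,.045],[.06,-.042,.045],[-.06,-.042,.045]])
D,e=fitpose([(T,d,ct([(670,321),(630,233),(697,210),(732,297)])),(S,d,cs([(283,233),(165,207),(190,153),(301,181)]))],[.57,-.32,22])
print("dish",D.round(4),e.round(1).tolist())
for m in masks_of(S,"dish")[:1]:print(m["confidence"],m["rect"])
q=[.5749,-.3192]
print("rack in dish frame",place([0,0,-D[2]],[[q[0]-D[0],q[1]-D[1],0]]))
# dish edge direction in the top picture: fit line on the left wall's outer edge
g=cv2.cvtColor(cv2.imread("pics/top0.png"),cv2.COLOR_BGR2GRAY)
b=cv2.imread("pics/top0.png").astype(int);m=((b[...,0]-b[...,2])>-3).astype('u1');m[:170]=0;m[240:]=0;m[:,:375]=0;m[:,435:]=0
m=cv2.morphologyEx(m,cv2.MORPH_OPEN,np.ones((3,3)))
n,l,st,c=cv2.connectedComponentsWithStats(m);k=1+st[1:,4].argmax()
R=cv2.minAreaRect(np.argwhere(l==k)[:,::-1].astype('f4'));print(st[k],R,cv2.boxPoints(R))
E
```

```text
dish [ 0.5718 -0.3244 22.8399] [[-0.4, 1.5], [-0.0, -0.7], [-0.9, -2.0], [0.9, 0.6], [0.5, 1.3], [-0.6, -0.4], [-0.5, -0.9], [1.4, -0.2]]
0.86 [343.5, 181.9, 36.7, 29.9]
rack in dish frame [[0.00487899 0.0036157  0.        ]]
[ 382  182   40   47 1204] ((403.0155334472656, 204.84019470214844), (41.49797821044922, 31.733747482299805), 68.96248626708984) [[380.7578  191.17009]
 [410.37634 179.77834]
 [425.27325 218.5103 ]
 [395.65472 229.90205]]
```

Request:
step_arm(
  increments=[
    {"x": -0.0063,"y": 0.0075,"z": -0.0041,"rx": 0,"ry": 0,"rz": -0.005,"gripper": -1},
    {"x": -0.02,"y": 0.0075,"z": 0.017,"rx": 0,"ry": 0,"rz": -0.005,"gripper": -1},
    {"x": -0.0335,"y": 0.0075,"z": 0.038,"rx": 0,"ry": 0,"rz": -0.005,"gripper": -1},
    {"x": -0.0471,"y": 0.0075,"z": 0.0589,"rx": 0,"ry": 0,"rz": -0.005,"gripper": -1},
    {"x": -0.0607,"y": 0.0075,"z": 0.0799,"rx": 0,"ry": 0,"rz": -0.005,"gripper": -1},
    {"x": -0.081,"y": 0.0075,"z": 0.111,"rx": 0,"ry": 0,"rz": -0.005,"gripper": -1},
    {"x": -0.081,"y": 0.0075,"z": 0.111,"rx": 0,"ry": 0,"rz": -0.005,"gripper": -1},
    {"x": -0.081,"y": 0.0075,"z": 0.111,"rx": 0,"ry": 0,"rz": -0.005,"gripper": -1},
  ],
)

```text
time: 16.3
ee_pos: [0.5375, -0.3403, 0.1392]
orientation: [179.9, -33.0, 22.8]
contact_force: [0.0, 0.2, -1.7]
grip_width: 0.0106
grip_force: 98.3
```

```bash
python3 - <<'E'
from fit import *
S=snapshot("side");T=snapshot("top");o=observe()
g=o["ee_pos"]-Ro.from_euler('xyz',o["orientation"],degrees=True).apply([0,0,tcp_to_grasp])
y=o["orientation"][2]
r=g+Ro.from_euler('z',y,degrees=True).apply([.046,0,-.095]);print("rack by grasp",r,y,place([0,0,-22.4],[r-[.5716,-.3246,0]]))
a=cv2.resize(S["pixels"][135:235,290:390],None,fx=4,fy=4,interpolation=cv2.INTER_CUBIC)
b=cv2.resize(T["pixels"][150:250,355:455],None,fx=4,fy=4,interpolation=cv2.INTER_CUBIC)
cv2.imwrite("pics/s7.png",np.hstack([a,b]))
E
```

```text
rack by grasp [ 0.57067182 -0.32665768  0.06073397] 22.873926499665654 [[-0.00164226 -0.00154872  0.06073397]]
```

View pics/s7.png

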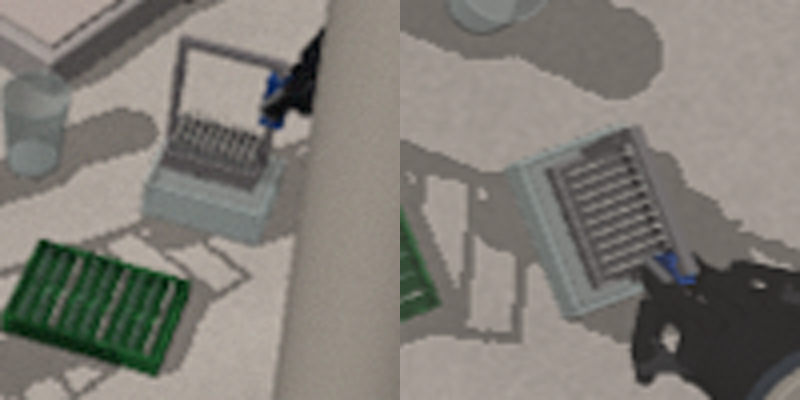

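```bash
python3 - <<'E'
from fit import *
S=snapshot("side");T=snapshot("top")
fT=lambda P:((proj(T,place([.5716,-.3246,22.4],P))-[355,150]+.5)*4-.5+[400,0]).round(0).tolist()
fS=lambda P:((proj(S,place([.5716,-.3246,22.4],P))-[290,135]+.5)*4-.5).round(0).tolist()
d=[[-.06,.042,.045],[.06,.042,.045],[.06,-.042,.045],[-.06,-.042,.045]]
k=[[.046,.028,.083],[-.046,.028,.083],[.05,0,.199],[-.046,.028,.061]]
print("T",fT(d),fT(k));print("S",fS(d),fS(k))
E
```

```text
T [[575.0, 322.0], [511.0, 166.0], [619.0, 123.0], [684.0, 279.0]] [[549.0, 171.0], [600.0, 294.0], [632.0, 130.0], [591.0, 295.0]]
S [[265.0, 218.0], [143.0, 185.0], [169.0, 129.0], [287.0, 161.0]] [[165.0, 150.0], [260.0, 176.0], [182.0, 35.0], [256.0, 193.0]]
```

Request:
step_arm(
  increments=[
    {"x": 0,"y": -0.004,"z": 0,"rx": 0,"ry": 0,"rz": 0.008,"gripper": -1},
    {"x": -0.0082,"y": -0.004,"z": 0.0126,"rx": 0,"ry": 0,"rz": 0.008,"gripper": -1},
    {"x": -0.0164,"y": -0.004,"z": 0.0252,"rx": 0,"ry": 0,"rz": 0.008,"gripper": -1},
    {"x": -0.0246,"y": -0.004,"z": 0.0378,"rx": 0,"ry": 0,"rz": 0.008,"gripper": -1},
    {"x": -0.0328,"y": -0.004,"z": 0.0503,"rx": 0,"ry": 0,"rz": 0.008,"gripper": -1},
    {"x": -0.041,"y": -0.004,"z": 0.0629,"rx": 0,"ry": 0,"rz": 0.008,"gripper": -1},
    {"x": -0.0492,"y": -0.004,"z": 0.0755,"rx": 0,"ry": 0,"rz": 0.008,"gripper": -1},
    {"x": -0.0545,"y": -0.004,"z": 0.0839,"rx": 0,"ry": 0,"rz": 0.008,"gripper": -1},
    {"x": -0.0545,"y": -0.004,"z": 0.0839,"rx": 0,"ry": 0,"rz": 0.008,"gripper": -1},
    {"x": -0.0545,"y": -0.004,"z": 0.0839,"rx": 0,"ry": 0,"rz": 0.008,"gripper": -1},
  ],
)

```text
time: 17.5
ee_pos: [0.537, -0.3391, 0.0997]
orientation: [-179.9, -33.0, 22.4]
contact_force: [-0.6, 0.7, -2.0]
grip_width: 0.0106
grip_force: 98.4
```

Request:
step_arm(
  increments=[
    {"x": -0.0027,"y": 0,"z": 0.0042,"rx": 0,"ry": 0,"rz": 0,"gripper": -1},
    {"x": -0.0055,"y": 0,"z": 0.0084,"rx": 0,"ry": 0,"rz": 0,"gripper": -1},
    {"x": -0.0082,"y": 0,"z": 0.0126,"rx": 0,"ry": 0,"rz": 0,"gripper": -1},
    {"x": -0.0109,"y": 0,"z": 0.0168,"rx": 0,"ry": 0,"rz": 0,"gripper": -1},
    {"x": -0.0136,"y": 0,"z": 0.021,"rx": 0,"ry": 0,"rz": 0,"gripper": -1},
    {"x": -0.0136,"y": 0,"z": 0.021,"rx": 0,"ry": 0,"rz": 0,"gripper": -1},
  ],
)

```text
time: 18.1
ee_pos: [0.5369, -0.3389, 0.0894]
orientation: [-179.9, -33.0, 22.4]
contact_force: [-0.4, 0.1, -2.4]
grip_width: 0.0104
grip_force: 98.4
```

Request:
step_arm(
  increments=[
    {"x": -0.0014,"y": 0,"z": 0.0021,"rx": 0,"ry": 0,"rz": 0,"gripper": -1},
    {"x": -0.0027,"y": 0,"z": 0.0042,"rx": 0,"ry": 0,"rz": 0,"gripper": -1},
    {"x": -0.0041,"y": 0,"z": 0.0063,"rx": 0,"ry": 0,"rz": 0,"gripper": -1},
    {"x": -0.0041,"y": 0,"z": 0.0063,"rx": 0,"ry": 0,"rz": 0,"gripper": -1},
  ],
)

```text
time: 18.5
ee_pos: [0.5373, -0.3392, 0.0877]
orientation: [-180.0, -33.1, 22.5]
contact_force: [-5.2, 1.8, 14.0]
grip_width: 0.0107
grip_force: 100.8
```

Request:
step_arm(
  increments=[
    {"x": 0.0012,"y": 0,"z": -0.0018,"rx": 0,"ry": 0,"rz": 0,"gripper": -1},
    {"x": 0.0012,"y": 0,"z": -0.0018,"rx": 0,"ry": 0,"rz": 0,"gripper": -1},
  ],
)

```text
time: 18.7
ee_pos: [0.537, -0.3391, 0.0877]
orientation: [-180.0, -33.0, 22.4]
contact_force: [-0.5, -0.5, 3.4]
grip_width: 0.0104
grip_force: 98.8
```

```bash
python3 - <<'E'
from fit import *
S=snapshot("side");T=snapshot("top");o=observe();print(o["contact_force"],o["torque"],o["ee_pos"])
a=cv2.resize(S["pixels"][145:225,295:375],None,fx=5,fy=5,interpolation=cv2.INTER_CUBIC)
b=cv2.resize(T["pixels"][160:240,360:440],None,fx=5,fy=5,interpolation=cv2.INTER_CUBIC)
cv2.imwrite("pics/s8.png",np.hstack([a,b]))
for z in(.006,.009):
  P=[[.05,0,.138+z],[-.05,0,.138+z],[.046,.028,.022+z],[-.046,.028,.022+z]]
  X=place([.5716,-.3246,22.4],P)
  print(((proj(S,X)-[295,145]+.5)*5).round().tolist(),((proj(T,X)-[360,160]+.5)*5+[400,0]).round().tolist())
E
```

```text
[-1.54212179 -0.05885969  3.88720344] [-0.03274494  0.22470036 -0.01081783] [ 0.53709694 -0.33909826  0.08770464]
[[196.0, 53.0], [327.0, 87.0], [175.0, 190.0], [290.0, 222.0]] [[636.0, 126.0], [708.0, 301.0], [539.0, 174.0], [600.0, 322.0]]
[[196.0, 50.0], [328.0, 84.0], [176.0, 187.0], [291.0, 219.0]] [[638.0, 125.0], [710.0, 301.0], [541.0, 174.0], [601.0, 322.0]]
```

View pics/s8.png

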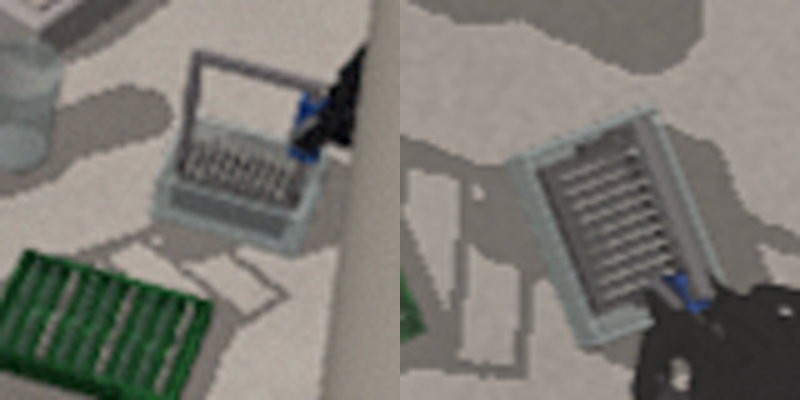

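Request:
step_arm(
  increments=[
    {"x": 0.0002,"y": 0,"z": -0.0004,"rx": 0,"ry": 0,"rz": 0,"gripper": -0.65},
    {"x": 0.0002,"y": 0,"z": -0.0004,"rx": 0,"ry": 0,"rz": 0,"gripper": -0.5},
    {"x": 0.0002,"y": 0,"z": -0.0004,"rx": 0,"ry": 0,"rz": 0,"gripper": -0.3},
    {"x": 0.0002,"y": 0,"z": -0.0004,"rx": 0,"ry": 0,"rz": 0,"gripper": 0},
    {"x": 0.0002,"y": 0,"z": -0.0004,"rx": 0,"ry": 0,"rz": 0,"gripper": 0},
    {"x": 0.0002,"y": 0,"z": -0.0004,"rx": 0,"ry": 0,"rz": 0,"gripper": 0},
  ],
  force=30,
)

```text
time: 19.4
ee_pos: [0.537, -0.3391, 0.0877]
orientation: [-179.9, -33.0, 22.4]
contact_force: [0.2, -0.5, -0.0]
grip_width: 0.0424
grip_force: 0.0
```

Released; back off along the tool axis.

Request:
step_arm(
  increments=[
    {"x": 0,"y": 0,"z": -0.03,"rx": 0,"ry": 0,"rz": 0,"gripper": 0},
    {"x": 0,"y": 0,"z": -0.08,"rx": 0,"ry": 0,"rz": 0,"gripper": 0},
    {"x": 0,"y": 0,"z": -0.14,"rx": 0,"ry": 0,"rz": 0,"gripper": 0},
    {"x": 0,"y": 0,"z": -0.2,"rx": 0,"ry": 0,"rz": 0,"gripper": 0},
    {"x": 0,"y": 0,"z": -0.26,"rx": 0,"ry": 0,"rz": 0,"gripper": 0},
    {"x": 0,"y": 0,"z": -0.3,"rx": 0,"ry": 0,"rz": 0,"gripper": 0},
    {"x": 0,"y": 0,"z": -0.3,"rx": 0,"ry": 0,"rz": 0,"gripper": 0},
    {"x": 0,"y": 0,"z": -0.3,"rx": 0,"ry": 0,"rz": 0,"gripper": 0},
  ],
)

```text
time: 20.2
ee_pos: [0.4764, -0.3643, 0.1886]
orientation: [-180.0, -33.0, 22.4]
contact_force: [0.4, -1.0, -0.5]
grip_width: 0.0428
grip_force: 0.0
```

```bash
python3 - <<'E'
from fit import *
S=snapshot("side");T=snapshot("top");o=observe();print(o["contact_force"],o["ee_pos"])
a=cv2.resize(S["pixels"][145:225,295:375],None,fx=5,fy=5,interpolation=cv2.INTER_CUBIC)
b=cv2.resize(T["pixels"][160:240,360:440],None,fx=5,fy=5,interpolation=cv2.INTER_CUBIC)
cv2.imwrite("pics/s9.png",np.hstack([a,b]))
E
```

```text
[ 0.20337884 -0.1990317  -0.3054433 ] [ 0.47655374 -0.36370272  0.18780808]
```

View pics/s9.png

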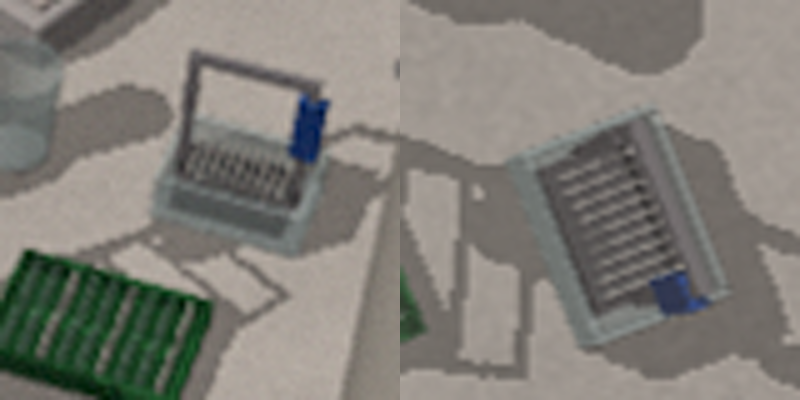

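The rack stands upright, fully down in the dish: bail corners at (196,52) and (322,86), which match the predicted (196,53) and (327,87). The gripper is clear and the dish has not moved.

```bash
python3 -c "
from cell import *
print(finish_job())"
```

```text
the job is handed in; nothing more can be done
None
```

The rack is off the hook and stands upright, fully down in the staining dish; I let go, backed the gripper clear and handed the job in at about 20 s, with no verdict returned.

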